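# Slip-angle check of a film-wrapped pack on the packing bench

### The arm

A 6-joint arm with a two-finger parallel gripper is mounted at the origin on the work surface. World frame = base frame: x ahead of the robot, y to its left, z up, the work surface at z = 0. Lengths are in m, angles in rad, forces in N, time in s.
With the tool pointing down it reaches from about 0.375 to 0.975 m from the base axis. Payload 3.8 kg.
Tool frame: the origin (TCP) lies midway between the tips of the shut fingers; the grasp point (between the pads) lies 19 mm behind it; z points along the fingers, y is the direction in which the jaws open and shut (so a half turn about z gives the same grasp; the last joint's range is limited). The gripper opens to 85 mm and grips with 20 to 120 N. Pads are 22 mm wide; open, the fingers measure 114 mm over their backs; the gripper's body (76 mm by 85 mm) begins 54 mm behind the grasp point. The pads swing forward as they close: fully open they stand 13 mm farther back than shut.
Start: joints at [-1.284, 0.264, 1.604, -0, 1.274, -0.037], TCP at [0.215, -0.64, 0.231] pointing down, gripper open.
Joint ranges: [-2.63, 2.63], [-0.94, 2.18], [0.31, 2.57], [-1.31, 4.45], [0, 2.66], [-2.55, 2.55]. Speed limits (rad/s): [2.57, 2.57, 3.14, 3.14, 3.14, 3.14].

### API

Orientations are given as a rotation vector (axis times angle).
In Python, from workcell import bot gives the robot as it stands. The module is installed in compiled form; this text tells all that it offers.
- The arm moves only by the tool move_arm, never from a script. Its argument "steps" is a list of rows, each a list of 5 numbers: the shift along the tool's x, y, z in mm, then the turn about the tool's z in degrees, then the opening in per cent of the stroke, from 0 (shut) to 100 (fully open). In form: [[tx, ty, tz, turn, claw], ...]. A call has 1 to 20 rows; each row is the pose to reach, as a shift and turn from the pose commanded when the call began, along the tool's axes at that moment; what a row does not reach only later rows make up. A row lasts 1/10 s, in which the tool goes at most 50 mm and 8.59 degrees, less where a joint would pass 70% of its speed; a pose out of reach is approached as far as the arm can. A call with a gripper value outside its range is refused whole. The fingers move at their own pace and stop on an object; "newtons" is the grip in N (left out, the last holds). Time passes only in rows, so rows that repeat a pose let the fingers close. It gives the time, the measured TCP pose, the force and the opening at its end, in the units of the state.
- bot.read_state(): the state, without advancing time (a new reading comes with each control period).
- bot.read_camera(name): name is "scene" or "top" or "wrist"; returns a dict with "pixels" (384x512x3 uint8, red, green, blue), "depth" (384x512 float32, m along the optical axis (not along the pixel's ray), 0 where there is no reading), "fovy" (degrees; the focal length in pixels is half the picture's height over the tangent of half this angle, whatever the lens; pixels are square), "cx", "cy" (the principal point, pixels), "xyz" and "attitude" of the camera in the world. Camera axes: x right, y up, looking along -z (the intrinsics and any distortion apply to the point x, -y, -z); pixel columns grow to the right and rows downward; lengths in m; the calibration is good to about 2 mm. A picture is of the moment at which its call begins.
- bot.finish_job(): hands the job in, once; it reports no verdict.
The state is a dict: "time": time; "q": joint angles; "joint_vel": joint speeds; "joint_torque": joint torques, N m; "tool_pos": TCP position; "tcp_rot": TCP orientation; "wrist_force": force on the tool from outside, world axes, zero at the start; "torque": the same for the moment, N m; "width": opening from 0.0 (shut) to 1.0 (fully open).
Only numpy, scipy, OpenCV 4.12 (cv2) and the standard library are available. Lean on these libraries where they do the work, as an engineer would, in place of code of your own. Each camera call takes 0.05 s, during which the arm holds its last target.

### The job

Find the slip angle of the white film-wrapped pack: raise the steel plate slowly by its red handle bar, without touching the packs, until the white pack slides down to the black stop, and quit raising right then, because the brown rubber-footed pack beside it must stay where it is; leave the plate standing at that angle. Then note the angle: slide the orange marker along its channel until its steel nose gently touches the top of the raised plate, and let go of it there. Do not disturb the other things on the bench.

Things in the scene. Friction and masses are not known exactly. Their poses are not given: they have to be found in the camera images.
- tester: Blue base of the slip tester, 420 x 290 x 12 mm, fixed to the bench. Origin at bench level under the tilting plate's centre line, 140 mm from the hinge axis. Its x axis points along the plate from the hinge to the handle end, y points across towards the marker's channel, z up. The channel runs along x at y = +145 mm.
- plate_hinge (a point): Middle of the hinge axis (x -140, y 0, z 55 mm of the tester). Turns with the plate: x runs along the plate from hinge to handle, y is the hinge axis (the tester's y), z normal to the plate. The plate is a 280 x 160 x 8 mm steel sheet; its middle plane holds the hinge axis, its top lies 4 mm above.
- plate_handle (a point): Middle of the red round handle bar, 12 mm thick and 100 mm long, parallel to the hinge axis and 340 mm from it, at the free end of the plate (60 mm beyond the plate's edge, open gap of 54 mm between). It is 55 mm above the bench when the plate is flat (43 mm over the blue base). The bar may turn inside a pinch from above.
- plate (a joint): Tilt of the plate in rad, 0 when flat, growing as the handle end is raised, up to 0.8. The hinge is stiff: the plate stays where it is left; raising it at the handle takes about 11 to 16 N.
- film_pack_centre (a point): Centre of the white, blue-banded pack, 60 (along the plate) x 44 x 30 mm, 0.12 kg, lying loose on the plate in one of two lanes 60 mm apart, 135 to 150 mm from the hinge axis. Slips at an unknown tilt of some 0.29 to 0.54 rad, then slides to the black stop lip, where its centre is 66 mm from the hinge axis along the plate.
- rubber_pack_centre (a point): Centre of the brown pack with a black rubber foot, same size and mass, in the other lane, same distance from the hinge. It slips at a tilt only some 0.06 to 0.10 rad above that of the white pack; it must not slip.
- marker_grip (a point): Grip point of the orange marker, on its upright post (20 mm thick along the channel, 26 mm across, top 20 mm higher); 128 mm above the marker's underside, 140 mm above the bench. Axes as the tester's. Loose, 0.35 kg; its foot, 80 x 36 x 14 mm, slides in a channel 39 mm wide. The post's centre line is 65 mm outside the plate's edge.
- marker_nose (a point): On the centre line of the marker's nose, a level steel rod 12 mm thick, pointing from the post towards the tester's -y, over the plate's bare edge strip; 75 mm from the post's centre line, 60 mm above hinge level. It starts near the hinge; moved towards the handle end it meets the plate's top when 10 mm from its middle plane. Over 18 N of contact is too hard: the plate may give way.
- dispenser_centre (a point): Bystander: orange tape dispenser, 150 x 60 x 108 mm, point 50 mm above the bench.
- tape_roll_centre (a point): Bystander: amber roll of tape lying flat, 100 mm across, 48 mm high; its centre.
- small_carton_centre (a point): Bystander: small brown carton, 90 x 110 x 60 mm; its centre.

How it is judged:
By the outcome, as a careful person would: the job done as asked, in the order asked, and still so for the second after the job is handed in, with the robot touching nothing.
It also fails if it takes over 72 s, if anything falls off the work surface, if the arm or the gripper's body presses on something with over 40 N, if the wrist force passes 120 N, or if a joint passes its speed limit or range.

## Working session

There is one attempt and no reset: what is moved stays moved. The work goes in short steps, Python scripts to look and compute and a tool call to move; the robot and the scene stay as the last step left them, time stands still between calls to the robot, and variables do not carry over. Pictures are saved under pics/ and viewed, and the job is handed in when it is done.

Besides the shell and the picture viewer there is one more tool, called after "Emit:" as name([rows], argument=value, ...), one row to a line, values as JSON. move_arm: Moves the arm, as the interface text tells. Its arguments: {"type":"object","properties":{"steps":{"type":"array","items":{"type":"array","items":{"type":"number"}}},"newtons":{"type":"number"}},"required":["steps"]}

```bash
mkdir -p pics; ls
cat > h.py <<'E'
import numpy as np, cv2, pickle
from workcell import bot
def R(rv): return cv2.Rodrigues(np.array(rv,float).reshape(3,1))[0]
def grab(n,tag):
    c=bot.read_camera(n); pickle.dump(c,open(f'{n}_{tag}.pkl','wb'))
    cv2.imwrite(f'pics/{n}_{tag}.png',c['pixels'][:,:,::-1]); return c
def camR(c):
    a=np.array(c['attitude'],float)
    return a if a.shape==(3,3) else R(a)
def f(c): return c['pixels'].shape[0]/2/np.tan(np.radians(c['fovy'])/2)
def ray(c,u,v):
    d=np.array([(u-c['cx'])/f(c),-(v-c['cy'])/f(c),-1.]); return np.array(c['xyz']),camR(c)@d
def onz(c,u,v,z):
    o,d=ray(c,u,v); return o+d*(z-o[2])/d[2]
def cloud(c):
    h,w=c['depth'].shape; u,v=np.meshgrid(np.arange(w),np.arange(h)); D=c['depth']
    P=np.stack([(u-c['cx'])/f(c)*D,-(v-c['cy'])/f(c)*D,-D],-1)
    P=P@camR(c).T+np.array(c['xyz']); P[D==0]=np.nan; return P
E
python3 - <<'E'
from h import *
s=bot.read_state(); print(s)
for n in('scene','top','wrist'):
    c=grab(n,'0'); print(n,{k:v for k,v in c.items() if k not in('pixels','depth')})
E
```

```text
pics
{'time': 0.0, 'q': array([-1.28389102e+00,  2.64766955e-01,  1.60537673e+00, -6.33453592e-05,
        1.27368316e+00, -3.69221297e-02]), 'joint_vel': array([-0.00114905, -0.00169237, -0.00067372, -0.0007354 ,  0.00043131,
       -0.00213784]), 'joint_torque': array([ 2.07027704e-03, -5.15110409e+01, -3.67309427e+01,  1.78611194e-04,
        1.30303059e-02,  1.33238476e-06]), 'tool_pos': array([ 0.21454131, -0.63923029,  0.22995124]), 'tcp_rot': array([-3.09831738e+00, -5.06120000e-01,  5.31507823e-04]), 'wrist_force': array([-0.26058216, -0.30515591,  0.76520914]), 'torque': array([ 0.01915857,  0.01074564, -0.06430931]), 'width': 1.0021766117037094}
scene {'fovy': 45.21459161914477, 'cx': 253.74122213101325, 'cy': 186.29329794655195, 'xyz': array([1.16185845, 0.9262117 , 1.01483749]), 'attitude': array([0.33713607, 1.10598517, 2.28373356])}
top {'fovy': 56.89893972065186, 'cx': 250.89540557445258, 'cy': 192.24673337452973, 'xyz': array([0.32965213, 0.00985346, 1.09185943]), 'attitude': array([ 0.13605394, -0.14462619, -1.57080792])}
wrist {'fovy': 61.814880533864866, 'cx': 259.67392988135674, 'cy': 189.1981472707764, 'xyz': array([ 0.29248973, -0.61324345,  0.37192521]), 'attitude': array([-0.28064063,  0.20523962, -1.23489851])}
```

View pics/scene_0.png

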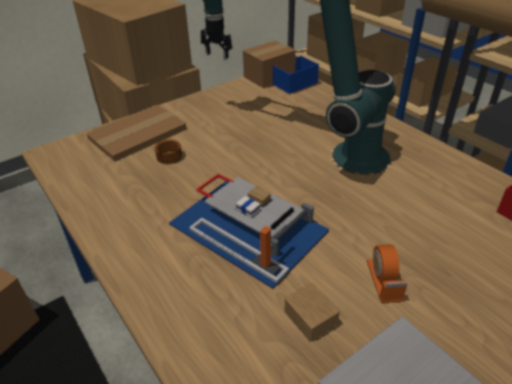

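View pics/top_0.png

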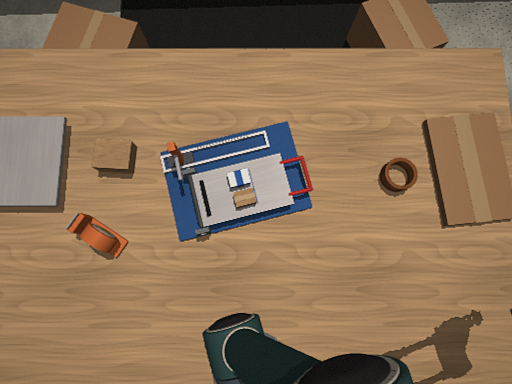

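View pics/wrist_0.png

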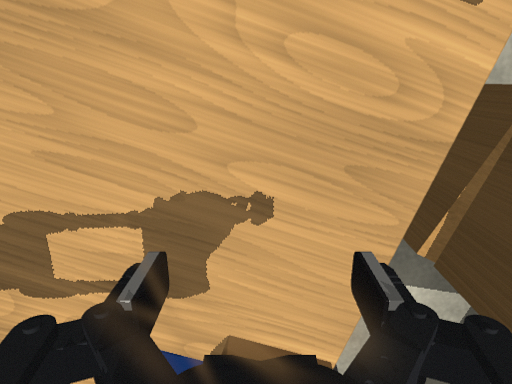

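The top view shows the tester at about (240,180), with the white pack at (238,178), the brown pack at (244,198), the red handle at (300,176) and the marker at (175,150). Next I'll measure the tester's pose.

Run:
```python
from h import *
for n in('top','scene'):
    c=pickle.load(open(f'{n}_0.pkl','rb')); P=cloud(c); hsv=cv2.cvtColor(c['pixels'],cv2.COLOR_RGB2HSV)
    H,S,V=[hsv[...,i].astype(int) for i in range(3)]; Z=P[...,2]
    ok=(P[...,0]>.3)&(P[...,0]<.95)&(abs(P[...,1])<.45)
    blue=ok&(abs(H-108)<12)&(S>120)&(Z<.03)
    p=P[blue]; print(n,'blue z',np.median(p[:,2]),len(p))
    (cx,cy),(a,b),ang=cv2.minAreaRect((p[:,:2]*1000).astype(np.float32)); print(cx,cy,a,b,ang)
    for nm,m in(('red',ok&((H<6)|(H>174))&(S>150)&(V>70)),('orange',ok&(H>=5)&(H<14)&(S>170)&(V>90)),('white',ok&(S<60)&(V>190)&(Z>.07))):
        k,l,st,ce=cv2.connectedComponentsWithStats(m.astype(np.uint8))
        for i in range(1,k):
            if st[i,4]>20:
                q=P[l==i]; print(nm,st[i],np.round(np.nanmedian(q,0),3),np.round(np.nanmin(q,0),3),np.round(np.nanmax(q,0),3), cv2.minAreaRect((q[:,:2]*1000).astype(np.float32)))
    plate=ok&(S<60)&(V>90)&(Z>.05)&(Z<.065); p=P[plate]; print('plate',len(p),np.median(p[:,2]),cv2.minAreaRect((p[:,:2]*1000).astype(np.float32)))
c=pickle.load(open('top_0.pkl','rb'))
im=cv2.resize(c['pixels'][110:250,140:330],None,fx=4,fy=4,interpolation=cv2.INTER_CUBIC); cv2.imwrite('pics/topz.png',im[:,:,::-1])
```

```text
top blue z 0.011155740723436613 5000
567.0606689453125 53.2647705078125 288.82916259765625 416.5478515625 14.206733703613281
red [280 156  33  39 244] [ 0.573 -0.151  0.059] [ 0.51  -0.189 -0.004] [ 0.628 -0.084  0.065] ((569.086181640625, -137.9209747314453), (111.2814712524414, 85.17083740234375), 14.616729736328125)
orange [167 142   9  10  64] [0.628 0.222 0.159] [ 0.614  0.213 -0.002] [0.689 0.25  0.163] ((653.2421875, 230.4803466796875), (78.81382751464844, 17.99394989013672), 15.381400108337402)
orange [ 89 226  39  32 611] [0.373 0.416 0.085] [0.329 0.379 0.002] [0.423 0.45  0.11 ] ((375.92474365234375, 428.442626953125), (84.84230041503906, 58.14897918701172), 56.838985443115234)
white [240 168  10  16  93] [0.559 0.021 0.088] [0.538 0.009 0.084] [0.583 0.035 0.092] ((560.3102416992188, 21.065959930419922), (42.623878479003906, 18.666316986083984), 15.64940071105957)
white [227 172  10  15  96] [0.55  0.059 0.088] [0.529 0.047 0.082] [0.571 0.073 0.093] ((550.147216796875, 59.6048698425293), (42.36875915527344, 19.114145278930664), 16.203990936279297)
plate 3935 0.0581347325
[... 440 characters left out ...]
e [261 227   9  39 186] [0.639 0.229 0.12 ] [0.618 0.217 0.03 ] [0.643 0.238 0.162] ((630.4108276367188, 226.95294189453125), (25.710161209106445, 18.049596786499023), 13.703479766845703)
orange [375 245  20  13 140] [0.389 0.437 0.106] [0.359 0.403 0.083] [0.413 0.45  0.113] ((382.22467041015625, 435.97802734375), (52.587581634521484, 42.31657028198242), 58.169525146484375)
orange [368 259  11  24  97] [0.397 0.415 0.012] [0.37  0.382 0.007] [0.422 0.45  0.04 ] ((395.9888916015625, 417.0191345214844), (83.16703033447266, 13.847464561462402), 55.56238555908203)
plate 1929 0.05902981612013947 ((527.5173950195312, 27.73760986328125), (167.22422790527344, 282.3238830566406), 15.312078475952148)
```

View pics/topz.png

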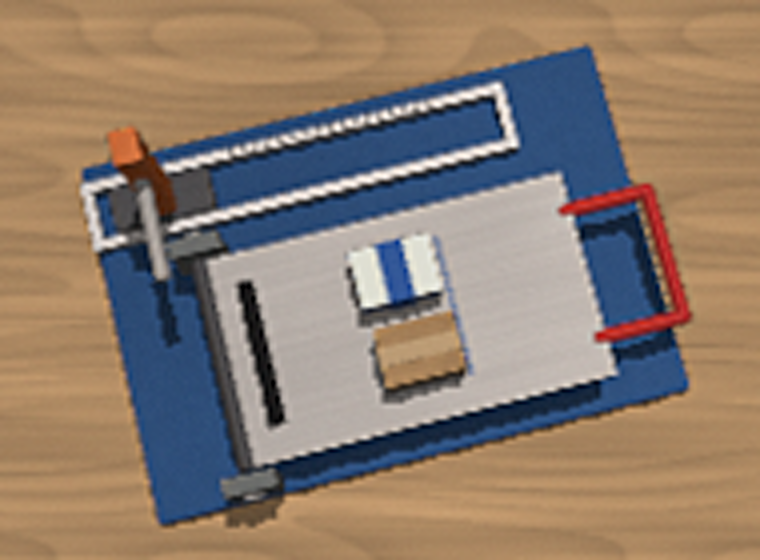

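Run:
```python
from h import *
yaw=np.radians(-90+14.35); X=np.array([np.cos(yaw),np.sin(yaw)]); Y=np.array([-X[1],X[0]])
for n in('top','scene'):
    c=pickle.load(open(f'{n}_0.pkl','rb')); P=cloud(c); hsv=cv2.cvtColor(c['pixels'],cv2.COLOR_RGB2HSV)
    H,S,V=[hsv[...,i].astype(int) for i in range(3)]; Z=P[...,2]
    ok=(P[...,0]>.3)&(P[...,0]<.95)&(abs(P[...,1])<.36)
    m=ok&((H<6)|(H>174))&(S>150)&(V>70)&(Z>.05)
    q=P[m][:,:2]; x=q@X;y=q@Y
    bar=x>x.max()-.012
    print(n,'bar x',x.max(),np.median(x[bar]),'y',y[bar].min(),y[bar].max())
    hx=x.max()-.006; hy=(y[bar].min()+y[bar].max())/2; print('handle',hx*X+hy*Y)
    # slope of bar
    pb=np.polyfit(y[bar],x[bar],1); print('slope',pb[0])
    # via pixel rays at z=.055
    v,u=np.nonzero(((H<6)|(H>174))&(S>150)&(V>70)&ok&(Z>.0))
    r=np.array([onz(c,a,b,.058)[:2] for a,b in zip(u,v)]); xx=r@X;yy=r@Y; print('ray',xx.max(),yy.min(),yy.max())
    m=ok&(S<60)&(V>90)&(Z>.054)&(Z<.063)
    q=P[m][:,:2]; x=q@X;y=q@Y
    s=(x>np.median(x)-.08)&(x<np.median(x)+.08); print('plate y',np.percentile(y[s],[.5,99.5]),'x',np.percentile(x,[.5,99.5]))
    m=ok&(H>=5)&(H<14)&(S>170)&(V>90)&(Z>.13)
    q=P[m]; print('post',[ (f(q[:,:2]@X),f(q[:,:2]@Y)) for f in(np.min,np.max)],q[:,2].max())
    for nm,m in(('white',ok&(S<70)&(V>170)&(Z>.075)&(Z<.1)),('brown',ok&(H>8)&(H<25)&(S>60)&(Z>.075)&(Z<.1))):
        q=P[m][:,:2]; print(nm,len(q),np.percentile(q@X,[1,99]),np.percentile(q@Y,[1,99]))
```

```text
top bar x 0.3032529357273027 0.2979411860611857 y 0.46251704922648257 0.57287796085174
handle [ 0.57521777 -0.15967009]
slope -0.005084534709873563
ray 0.30367758497867386 0.4613959027330925 0.572208878435725
plate y [0.43814496 0.59717759] x [-0.03593319  0.23632854]
post [(np.float64(-0.06979689590894231), np.float64(0.6506497983714072)), (np.float64(-0.05195040907694301), np.float64(0.6749321700699333))] 0.1627872126902179
white 203 [0.06915654 0.12717763] [0.52661748 0.56895959]
brown 333 [-0.05284973  0.12952059] [0.46568975 0.66228132]
scene bar x 0.30163558773332516 0.2959514715662557 y 0.46628848935888734 0.5733462863574014
handle [ 0.57687066 -0.1575778 ]
slope -0.01177612858324405
ray 0.30287308253637746 0.4654743723553922 0.5747383105253883
plate y [0.43855305 0.59884646] x [-0.033752    0.23872318]
post [(np.float64(-0.07252151509525415), np.float64(0.6540587311728034)), (np.float64(-0.05468231338153359), np.float64(0.6795575337542068))] 0.16226163668412663
white 62 [0.07159464 0.12737035] [0.53171936 0.56707103]
brown 289 [-0.07200499  0.13029065] [0.46689818 0.67656838]
```

```bash
cat >> h.py <<'E'
yaw=np.radians(-90+14.35); TX=np.array([np.cos(yaw),np.sin(yaw),0]); TY=np.array([-TX[1],TX[0],0])
HIN=-.0435*TX+.518*TY+np.array([0,0,.055])   # hinge
def rel(target,st=None):
    st=st or bot.read_state(); Rt=R(st['tcp_rot'])
    d=Rt.T@(np.array(target)-st['tool_pos'])*1000
    ty=Rt[:,1]; ang=np.degrees(np.arctan2(ty[1],ty[0])-yaw)  # + => turn about tool z (down) 
    print('t',round(st['time'],2),'pos',np.round(st['tool_pos'],4),'F',np.round(st['wrist_force'],1),'w',round(st['width'],3),'tilt axes z',np.round(Rt[:,2],3))
    print('shift mm',np.round(d,1),'turn',round((ang+90)%180-90,2)); return d
E
python3 - <<'E'
from h import *
h=HIN+.34*TX; print(h)
rel([h[0],h[1],.16])
E
```

```text
[ 0.57532421 -0.15886567  0.055     ]
t 0.15 pos [ 0.2146 -0.6394  0.2302] F [ 0.1  1.1 -0.3] w 0.999 tilt axes z [-0.001  0.002 -1.   ]
shift mm [ 494.8 -340.6   70.9] turn 4.2
```

Emit:
move_arm([
  [40, -28, 0, 0, 45],
  [80, -55, 0, 1, 45],
  [120, -83, 0, 2, 45],
  [160, -110, 0, 3, 45],
  [200, -138, 0, 4.2, 45],
  [240, -165, 0, 4.2, 45],
  [280, -193, 0, 4.2, 45],
  [320, -220, 10, 4.2, 45],
  [360, -248, 20, 4.2, 45],
  [400, -275, 30, 4.2, 45],
  [440, -303, 40, 4.2, 45],
  [470, -323, 50, 4.2, 45],
  [485, -333, 60, 4.2, 45],
  [494.8, -340.6, 70.9, 4.2, 45],
  [494.8, -340.6, 70.9, 4.2, 45],
  [494.8, -340.6, 70.9, 4.2, 45],
], newtons=40)

```text
time: 1.75
tool_pos: [0.5746, -0.1605, 0.1598]
tcp_rot: [3.117, 0.392, -0.003]
wrist_force: [-0.2, -0.4, -1.3]
width: 0.449
```

Run:
```python
from h import *
h=HIN+.34*TX
rel([h[0],h[1],.036])
for n in('scene','top','wrist'): grab(n,'1')
a=[cv2.imread(f'pics/{n}_1.png') for n in('scene','top','wrist')]
cv2.imwrite('pics/m1.png',cv2.resize(np.vstack([np.hstack(a[:2]),np.hstack([a[2],a[2]*0])]),(800,600)))
```

```text
t 1.75 pos [ 0.5746 -0.1605  0.1598] F [-0.2 -0.4 -1.3] w 0.449 tilt axes z [-0.002 -0.    -1.   ]
shift mm [  1.3  -1.3 123.8] turn -0.03
```

View pics/m1.png

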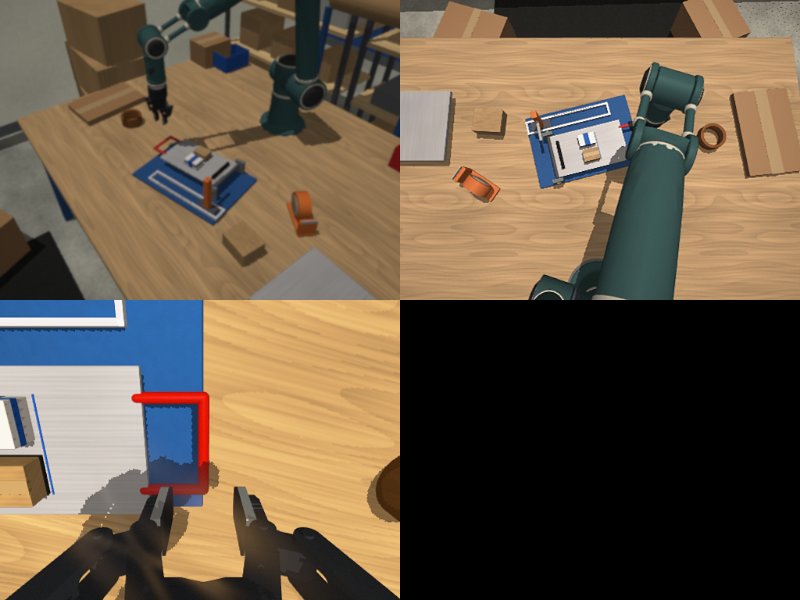

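The wrist view shows the bar (column ≈205 in the mosaic) midway between the finger pads (165 and 240). The packs stay visible in the scene and top views, so I'm going down.

Emit:
move_arm([
  [1.3, -1.3, 40, 0, 45],
  [1.3, -1.3, 80, 0, 45],
  [1.3, -1.3, 110, 0, 45],
  [1.3, -1.3, 124, 0, 45],
  [1.3, -1.3, 124, 0, 45],
  [1.3, -1.3, 124, 0, 0],
  [1.3, -1.3, 124, 0, 0],
  [1.3, -1.3, 124, 0, 0],
  [1.3, -1.3, 124, 0, 0],
  [1.3, -1.3, 124, 0, 0],
], newtons=40)

```text
time: 2.9
tool_pos: [0.5787, -0.1604, 0.039]
tcp_rot: [3.112, 0.393, 0.007]
wrist_force: [0.8, -5.8, -3.2]
width: 0.123
```

Run:
```python
from h import *
h=HIN+.34*TX
rel([h[0],h[1],.036]); grab('wrist','2');grab('scene','2')
a=[cv2.imread(f'pics/{n}_2.png') for n in('scene','wrist')]
cv2.imwrite('pics/m2.png',cv2.resize(np.hstack(a),(800,300)))
for t in(.05,.1,.15,.2,.25,.3,.35,.4,.45,.5,.55): print(t,np.round(340*(np.cos(t)-1),1),np.round(340*np.sin(t),1))
```

```text
t 2.9 pos [ 0.5787 -0.1604  0.039 ] F [ 0.8 -5.8 -3.2] w 0.123 tilt axes z [ 0.005 -0.004 -1.   ]
shift mm [-2.9 -2.3  2.9] turn 0.03
0.05 -0.4 17.0
0.1 -1.7 33.9
0.15 -3.8 50.8
0.2 -6.8 67.5
0.25 -10.6 84.1
0.3 -15.2 100.5
0.35 -20.6 116.6
0.4 -26.8 132.4
0.45 -33.8 147.9
0.5 -41.6 163.0
0.55 -50.1 177.7
```

View pics/m2.png

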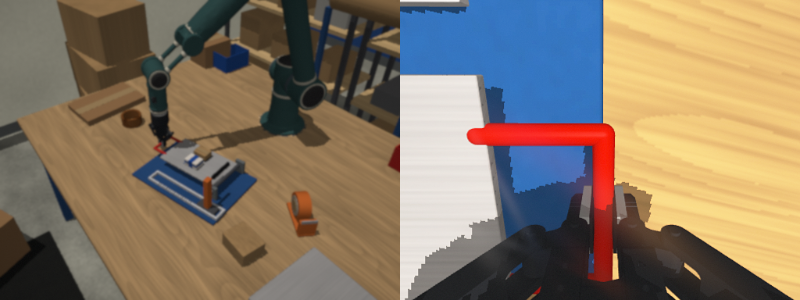

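The bar is gripped, with the opening at 0.123, or about 10.5 mm. The bar sits about 2.5 mm farther out than I estimated, so I'll include that in the arc. I'll raise first to about 0.2 rad, below the slip range.

Emit:
move_arm([
  [0, 1, 0, 0, 0],
  [0, 2.5, -3, 0, 0],
  [0, 2.5, -7, 0, 0],
  [0, 2.4, -11, 0, 0],
  [0, 2.2, -15, 0, 0],
  [0, 2.0, -19, 0, 0],
  [0, 1.7, -23, 0, 0],
  [0, 1.4, -27, 0, 0],
  [0, 1.1, -31, 0, 0],
  [0, 0.7, -35, 0, 0],
  [0, 0.3, -39, 0, 0],
  [0, -0.2, -43, 0, 0],
  [0, -0.7, -47, 0, 0],
  [0, -1.3, -51, 0, 0],
  [0, -2.0, -55, 0, 0],
  [0, -2.8, -59, 0, 0],
  [0, -3.5, -63, 0, 0],
  [0, -4.3, -67, 0, 0],
  [0, -4.3, -67, 0, 0],
])

```text
time: 4.9
tool_pos: [0.577, -0.1546, 0.1035]
tcp_rot: [3.115, 0.393, 0.006]
wrist_force: [6.7, -3.8, -10.3]
width: 0.12
```

```bash
cat >> h.py <<'E'
def look(tag,ns=('scene','top')):
    """tilt estimate from plate cloud and pack centroids in plate coords"""
    s=bot.read_state(); dz=s['tool_pos'][2]+.019-.055
    print('t',round(s['time'],2),'pos',np.round(s['tool_pos'],4),'F',np.round(s['wrist_force'],1),'w',round(s['width'],3),'tilt from tcp',round(float(np.arcsin(dz/.34)),4))
    hin=HIN+.0028*TX
    for n in ns:
        c=grab(n,tag); P=cloud(c); hsv=cv2.cvtColor(c['pixels'],cv2.COLOR_RGB2HSV)
        H,S,V=[hsv[...,i].astype(int) for i in range(3)]
        Q=P-hin; x=Q@TX; y=Q@TY; z=Q[...,2]
        reg=(x>.02)&(x<.28)&(abs(y)<.078)
        m=reg&(abs(y)>.058)&(S<60)&(z>-.02)
        if m.sum()<30: print(n,'few plate'); continue
        A=np.c_[x[m],np.ones(m.sum())]; k=np.linalg.lstsq(A,z[m],rcond=None)[0]
        for _ in range(3):
            r=z[m]-A@k; g=abs(r)<.005; k=np.linalg.lstsq(A[g],z[m][g],rcond=None)[0]
        t=np.arctan(k[0]); xp=x*np.cos(t)+z*np.sin(t); zp=-x*np.sin(t)+z*np.cos(t)
        o=[f'{n} tilt {t:.3f}']
        top=(zp>.026)&(zp<.042)&(abs(y)<.07)&(xp>.02)&(xp<.22)
        for nm,mm in(('band',top&(abs(H-108)<14)&(S>120)),('white',top&(S<70)&(V>120)),('brown',top&(H>8)&(H<25)&(S>70))):
            if mm.sum()>8: o.append(f'{nm} n{mm.sum()} x {np.median(xp[mm])*1000:.1f} [{np.percentile(xp[mm],3)*1000:.0f},{np.percentile(xp[mm],97)*1000:.0f}] y {np.median(y[mm])*1000:.1f}')
        print('  '.join(o))
E
python3 -c "
from h import *
look('3')"
```

```text
t 4.9 pos [ 0.577  -0.1546  0.1035] F [  6.7  -3.8 -10.3] w 0.12 tilt from tcp 0.1999
scene tilt 0.210  band n46 x 140.4 [134,147] y 34.7  white n155 x 130.7 [110,169] y 31.3  brown n218 x 141.0 [113,170] y -26.1
top tilt 0.188  band n90 x 139.7 [132,148] y 27.7  white n226 x 129.6 [110,168] y 28.8  brown n338 x 142.3 [114,170] y -31.1
```

Emit:
move_arm([
  [1, -0.6, -3, 0, 0],
  [2, -1.3, -6, 0, 0],
  [2, -2.0, -9, 0, 0],
  [2, -2.7, -12, 0, 0],
  [2, -3.5, -15, 0, 0],
  [2, -4.2, -18, 0, 0],
  [2, -4.8, -20.5, 0, 0],
  [2, -5.4, -23, 0, 0],
  [2, -5.4, -23, 0, 0],
  [2, -5.4, -23, 0, 0],
])

```text
time: 6.0
tool_pos: [0.5758, -0.1498, 0.1256]
tcp_rot: [3.114, 0.393, -0.0]
wrist_force: [3.1, -6.4, -11.0]
width: 0.123
```

```bash
python3 -c "
from h import *
look('4')"
```

```text
t 6.0 pos [ 0.5758 -0.1498  0.1256] F [  3.1  -6.4 -11. ] w 0.123 tilt from tcp 0.2668
scene tilt 0.281  band n46 x 140.3 [135,147] y 34.0  white n162 x 131.6 [111,170] y 31.6  brown n210 x 142.0 [114,170] y -27.0
top tilt 0.262  band n90 x 139.9 [132,147] y 28.4  white n228 x 130.6 [110,168] y 29.3  brown n335 x 142.8 [114,171] y -31.4
```

Emit:
move_arm([
  [0, 0, -1, 0, 0],
  [0, -0.4, -2, 0, 0],
  [0, -0.8, -3.3, 0, 0],
  [0, -0.8, -3.3, 0, 0],
  [0, -0.8, -3.3, 0, 0],
])

```text
time: 6.6
tool_pos: [0.5756, -0.1491, 0.1287]
tcp_rot: [3.114, 0.393, -0.0]
wrist_force: [2.5, -7.6, -11.6]
width: 0.125
```

```bash
python3 -c "
from h import *
look('5',('top',))"
```

```text
t 6.6 pos [ 0.5756 -0.1491  0.1287] F [  2.5  -7.6 -11.6] w 0.125 tilt from tcp 0.2761
top tilt 0.265  band n89 x 139.6 [132,147] y 28.0  white n233 x 148.1 [109,168] y 29.2  brown n341 x 142.8 [114,171] y -30.9
```

Emit:
move_arm([
  [0, -0.2, -1, 0, 0],
  [0, -0.5, -2, 0, 0],
  [0, -0.9, -3.3, 0, 0],
  [0, -0.9, -3.3, 0, 0],
  [0, -0.9, -3.3, 0, 0],
])

```text
time: 7.15
tool_pos: [0.5754, -0.1482, 0.132]
tcp_rot: [3.114, 0.393, -0.0]
wrist_force: [4.0, -7.2, -11.9]
width: 0.123
```

```bash
python3 -c "
from h import *
look('6',('top',))"
```

```text
t 7.15 pos [ 0.5754 -0.1482  0.132 ] F [  4.   -7.2 -11.9] w 0.123 tilt from tcp 0.2861
top tilt 0.280  band n89 x 139.8 [132,147] y 29.6  white n230 x 130.1 [110,168] y 29.6  brown n335 x 143.3 [114,171] y -31.0
```

Emit:
move_arm([
  [0, 0.2, -1, 0, 0],
  [0, 0.2, -2, 0, 0],
  [0, 0, -3.3, 0, 0],
  [0, 0, -3.3, 0, 0],
  [0, 0, -3.3, 0, 0],
])

```text
time: 7.7
tool_pos: [0.5752, -0.1475, 0.1349]
tcp_rot: [3.115, 0.393, -0.001]
wrist_force: [4.1, -5.3, -12.4]
width: 0.12
```

```bash
python3 -c "
from h import *
look('7',('top',))"
```

```text
t 7.7 pos [ 0.5752 -0.1475  0.1349] F [  4.1  -5.3 -12.4] w 0.12 tilt from tcp 0.2952
top tilt 0.286  band n89 x 139.9 [133,147] y 27.2  white n230 x 131.4 [110,168] y 29.2  brown n341 x 143.2 [114,171] y -31.4
```

Emit:
move_arm([
  [0, -0.2, -1, 0, 0],
  [0, -0.5, -2, 0, 0],
  [0, -0.9, -3.3, 0, 0],
  [0, -0.9, -3.3, 0, 0],
  [0, -0.9, -3.3, 0, 0],
])

```text
time: 8.25
tool_pos: [0.575, -0.1465, 0.1381]
tcp_rot: [3.115, 0.393, -0.001]
wrist_force: [3.4, -5.1, -12.3]
width: 0.125
```

```bash
python3 -c "
from h import *
look('8',('top',))"
```

```text
t 8.25 pos [ 0.575  -0.1465  0.1381] F [  3.4  -5.1 -12.3] w 0.125 tilt from tcp 0.3051
top tilt 0.297  band n86 x 139.6 [133,147] y 28.8  white n231 x 148.9 [110,168] y 28.5  brown n338 x 143.1 [114,171] y -31.2
```

Emit:
move_arm([
  [0, -0.3, -1, 0, 0],
  [0, -0.6, -2, 0, 0],
  [0, -1, -3.3, 0, 0],
  [0, -1, -3.3, 0, 0],
  [0, -1, -3.3, 0, 0],
])

```text
time: 8.8
tool_pos: [0.5747, -0.1455, 0.1416]
tcp_rot: [3.115, 0.393, -0.001]
wrist_force: [3.6, -4.8, -12.0]
width: 0.125
```

```bash
python3 -c "
from h import *
look('9',('top',))"
```

```text
t 8.8 pos [ 0.5747 -0.1455  0.1416] F [  3.6  -4.8 -12. ] w 0.125 tilt from tcp 0.3157
top tilt 0.309  band n87 x 140.3 [132,148] y 29.2  white n230 x 130.0 [109,168] y 29.0  brown n341 x 142.9 [114,171] y -30.8
```

Emit:
move_arm([
  [0, -0.3, -1, 0, 0],
  [0, -0.6, -2, 0, 0],
  [0, -1, -3.3, 0, 0],
  [0, -1, -3.3, 0, 0],
  [0, -1, -3.3, 0, 0],
])

```text
time: 9.35
tool_pos: [0.5745, -0.1446, 0.1448]
tcp_rot: [3.115, 0.393, -0.001]
wrist_force: [3.6, -4.8, -12.0]
width: 0.122
```

```bash
python3 -c "
from h import *
look('10',('top',))"
```

```text
t 9.35 pos [ 0.5745 -0.1446  0.1448] F [  3.6  -4.8 -12. ] w 0.122 tilt from tcp 0.3257
top tilt 0.318  band n89 x 139.3 [132,148] y 29.0  white n230 x 130.6 [110,168] y 28.9  brown n335 x 142.5 [114,171] y -31.1
```

Emit:
move_arm([
  [0, -0.3, -1, 0, 0],
  [0, -0.7, -2, 0, 0],
  [0, -1.1, -3.3, 0, 0],
  [0, -1.1, -3.3, 0, 0],
  [0, -1.1, -3.3, 0, 0],
])

```text
time: 9.9
tool_pos: [0.5742, -0.1435, 0.1481]
tcp_rot: [3.115, 0.393, -0.001]
wrist_force: [4.4, -5.1, -11.2]
width: 0.122
```

```bash
python3 -c "
from h import *
look('11',('top',))"
```

```text
t 9.9 pos [ 0.5742 -0.1435  0.1481] F [  4.4  -5.1 -11.2] w 0.122 tilt from tcp 0.3359
top tilt 0.329  band n90 x 139.7 [132,148] y 28.9  white n230 x 131.7 [110,168] y 29.3  brown n333 x 143.2 [114,171] y -30.9
```

Emit:
move_arm([
  [0, -0.3, -1, 0, 0],
  [0, -0.7, -2, 0, 0],
  [0, -1.1, -3.3, 0, 0],
  [0, -1.1, -3.3, 0, 0],
  [0, -1.1, -3.3, 0, 0],
])

```text
time: 10.45
tool_pos: [0.5739, -0.1425, 0.1513]
tcp_rot: [3.115, 0.393, -0.001]
wrist_force: [3.3, -4.5, -13.2]
width: 0.118
```

```bash
python3 -c "
from h import *
look('12',('top',))"
```

```text
t 10.45 pos [ 0.5739 -0.1425  0.1513] F [  3.3  -4.5 -13.2] w 0.118 tilt from tcp 0.346
top tilt 0.339  band n89 x 139.4 [132,147] y 28.9  white n233 x 130.0 [110,168] y 28.6  brown n335 x 143.5 [115,171] y -30.9
```

Emit:
move_arm([
  [0, -0.3, -1, 0, 0],
  [0, -0.7, -2, 0, 0],
  [0, -1.2, -3.3, 0, 0],
  [0, -1.2, -3.3, 0, 0],
  [0, -1.2, -3.3, 0, 0],
])

```text
time: 11.0
tool_pos: [0.5737, -0.1414, 0.1547]
tcp_rot: [3.115, 0.393, -0.001]
wrist_force: [4.1, -5.3, -11.8]
width: 0.122
```

```bash
python3 -c "
from h import *
look('13',('top',))"
```

```text
t 11.0 pos [ 0.5737 -0.1414  0.1547] F [  4.1  -5.3 -11.8] w 0.122 tilt from tcp 0.3567
top tilt 0.345  band n91 x 139.7 [132,148] y 28.8  white n232 x 148.3 [110,168] y 29.1  brown n337 x 142.9 [114,171] y -30.9
```

Emit:
move_arm([
  [0, -0.3, -1, 0, 0],
  [0, -0.7, -2, 0, 0],
  [0, -1.2, -3.3, 0, 0],
  [0, -1.2, -3.3, 0, 0],
  [0, -1.2, -3.3, 0, 0],
])

```text
time: 11.55
tool_pos: [0.5734, -0.1402, 0.158]
tcp_rot: [3.115, 0.393, -0.001]
wrist_force: [3.7, -4.9, -12.0]
width: 0.127
```

```bash
python3 -c "
from h import *
look('14',('top',))"
```

```text
t 11.55 pos [ 0.5734 -0.1402  0.158 ] F [  3.7  -4.9 -12. ] w 0.127 tilt from tcp 0.367
top tilt 0.356  band n88 x 139.5 [132,148] y 27.7  white n231 x 147.8 [110,168] y 29.1  brown n339 x 143.8 [114,171] y -31.0
```

Emit:
move_arm([
  [0, -0.4, -1, 0, 0],
  [0, -0.8, -2, 0, 0],
  [0, -1.3, -3.2, 0, 0],
  [0, -1.3, -3.2, 0, 0],
  [0, -1.3, -3.2, 0, 0],
])

```text
time: 12.1
tool_pos: [0.5731, -0.1391, 0.1612]
tcp_rot: [3.115, 0.393, -0.001]
wrist_force: [2.9, -5.8, -12.0]
width: 0.124
```

```bash
python3 -c "
from h import *
look('15',('top',))"
```

```text
t 12.1 pos [ 0.5731 -0.1391  0.1612] F [  2.9  -5.8 -12. ] w 0.124 tilt from tcp 0.3773
top tilt 0.369  band n87 x 139.7 [132,147] y 28.5  white n229 x 148.9 [110,168] y 29.9  brown n333 x 143.0 [114,171] y -31.3
```

Emit:
move_arm([
  [0, -0.4, -1, 0, 0],
  [0, -0.8, -2, 0, 0],
  [0, -1.3, -3.2, 0, 0],
  [0, -1.3, -3.2, 0, 0],
  [0, -1.3, -3.2, 0, 0],
])

```text
time: 12.65
tool_pos: [0.5728, -0.1379, 0.1644]
tcp_rot: [3.115, 0.393, -0.001]
wrist_force: [4.4, -5.7, -12.5]
width: 0.122
```

```bash
python3 -c "
from h import *
look('16',('top',))"
```

```text
t 12.65 pos [ 0.5728 -0.1379  0.1644] F [  4.4  -5.7 -12.5] w 0.122 tilt from tcp 0.3873
top tilt 0.376  band n88 x 139.8 [132,148] y 28.5  white n236 x 148.3 [110,168] y 28.9  brown n340 x 143.0 [114,171] y -31.3
```

Emit:
move_arm([
  [0, -0.4, -1, 0, 0],
  [0, -0.8, -2, 0, 0],
  [0, -1.3, -3.2, 0, 0],
  [0, -1.3, -3.2, 0, 0],
  [0, -1.3, -3.2, 0, 0],
])

```text
time: 13.2
tool_pos: [0.5725, -0.1367, 0.1676]
tcp_rot: [3.114, 0.393, -0.001]
wrist_force: [3.6, -5.9, -12.8]
width: 0.121
```

```bash
python3 -c "
from h import *
look('17',('top',))"
```

```text
t 13.2 pos [ 0.5725 -0.1367  0.1676] F [  3.6  -5.9 -12.8] w 0.121 tilt from tcp 0.3974
top tilt 0.391  band n92 x 139.7 [132,148] y 27.9  white n227 x 149.0 [110,168] y 29.1  brown n337 x 143.3 [114,171] y -31.1
```

Emit:
move_arm([
  [0, -0.4, -1, 0, 0],
  [0, -0.8, -2, 0, 0],
  [0, -1.3, -3.2, 0, 0],
  [0, -1.3, -3.2, 0, 0],
  [0, -1.3, -3.2, 0, 0],
])

```text
time: 13.75
tool_pos: [0.5722, -0.1354, 0.1709]
tcp_rot: [3.115, 0.393, -0.001]
wrist_force: [4.0, -5.6, -11.6]
width: 0.12
```

```bash
python3 -c "
from h import *
look('18',('top',))"
```

```text
t 13.75 pos [ 0.5722 -0.1354  0.1709] F [  4.   -5.6 -11.6] w 0.12 tilt from tcp 0.4081
top tilt 0.401  band n85 x 139.7 [132,147] y 28.7  white n227 x 149.3 [110,168] y 29.3  brown n332 x 143.4 [114,171] y -31.4
```

Emit:
move_arm([
  [0, -0.4, -1, 0, 0],
  [0, -0.8, -2, 0, 0],
  [0, -1.3, -3.1, 0, 0],
  [0, -1.3, -3.1, 0, 0],
  [0, -1.3, -3.1, 0, 0],
])

```text
time: 14.3
tool_pos: [0.5719, -0.1342, 0.174]
tcp_rot: [3.114, 0.393, -0.001]
wrist_force: [3.3, -5.3, -12.0]
width: 0.118
```

```bash
python3 -c "
from h import *
look('19',('top',))"
```

```text
t 14.3 pos [ 0.5719 -0.1342  0.174 ] F [  3.3  -5.3 -12. ] w 0.118 tilt from tcp 0.4179
top tilt 0.404  band n86 x 139.6 [132,147] y 28.4  white n232 x 149.3 [110,168] y 29.2  brown n340 x 143.3 [114,171] y -31.2
```

Emit:
move_arm([
  [0, -0.4, -1, 0, 0],
  [0, -0.9, -2, 0, 0],
  [0, -1.4, -3.1, 0, 0],
  [0, -1.4, -3.1, 0, 0],
  [0, -1.4, -3.1, 0, 0],
])

```text
time: 14.85
tool_pos: [0.5715, -0.1329, 0.1771]
tcp_rot: [3.114, 0.393, -0.001]
wrist_force: [4.2, -6.8, -11.5]
width: 0.126
```

```bash
python3 -c "
from h import *
look('20',('top',))"
```

```text
t 14.85 pos [ 0.5715 -0.1329  0.1771] F [  4.2  -6.8 -11.5] w 0.126 tilt from tcp 0.4278
top tilt 0.421  band n87 x 140.4 [133,148] y 28.5  white n226 x 149.4 [110,168] y 29.4  brown n339 x 143.4 [114,171] y -31.1
```

Emit:
move_arm([
  [0, -0.4, -1, 0, 0],
  [0, -0.9, -2, 0, 0],
  [0, -1.4, -3.1, 0, 0],
  [0, -1.4, -3.1, 0, 0],
  [0, -1.4, -3.1, 0, 0],
])

```text
time: 15.4
tool_pos: [0.5712, -0.1316, 0.1801]
tcp_rot: [3.114, 0.393, -0.001]
wrist_force: [4.2, -5.7, -12.5]
width: 0.123
```

```bash
python3 -c "
from h import *
look('21',('top',))"
```

```text
t 15.4 pos [ 0.5712 -0.1316  0.1801] F [  4.2  -5.7 -12.5] w 0.123 tilt from tcp 0.4378
top tilt 0.428  band n87 x 139.4 [133,148] y 28.5  white n233 x 148.9 [110,168] y 29.7  brown n339 x 144.7 [115,172] y -31.1
```

Emit:
move_arm([
  [0, -0.4, -1, 0, 0],
  [0, -0.9, -2, 0, 0],
  [0, -1.4, -3.1, 0, 0],
  [0, -1.4, -3.1, 0, 0],
  [0, -1.4, -3.1, 0, 0],
])

```text
time: 15.95
tool_pos: [0.5709, -0.1303, 0.1834]
tcp_rot: [3.114, 0.393, -0.001]
wrist_force: [4.1, -6.5, -11.9]
width: 0.123
```

```bash
python3 -c "
from h import *
look('22',('top',))"
```

```text
t 15.95 pos [ 0.5709 -0.1303  0.1834] F [  4.1  -6.5 -11.9] w 0.123 tilt from tcp 0.4483
top tilt 0.440  band n89 x 140.1 [132,148] y 28.5  white n229 x 149.1 [110,168] y 29.5  brown n339 x 144.3 [115,172] y -31.4
```

Emit:
move_arm([
  [0, -0.4, -1, 0, 0],
  [0, -0.9, -2, 0, 0],
  [0, -1.4, -3.1, 0, 0],
  [0, -1.4, -3.1, 0, 0],
  [0, -1.4, -3.1, 0, 0],
])

```text
time: 16.5
tool_pos: [0.5705, -0.1289, 0.1864]
tcp_rot: [3.114, 0.393, -0.001]
wrist_force: [4.3, -5.7, -11.1]
width: 0.122
```

```bash
python3 -c "
from h import *
look('23',('top',))"
```

```text
t 16.5 pos [ 0.5705 -0.1289  0.1864] F [  4.3  -5.7 -11.1] w 0.122 tilt from tcp 0.4582
top tilt 0.449  band n88 x 140.0 [132,148] y 28.2  white n230 x 149.0 [110,169] y 29.5  brown n335 x 143.6 [115,171] y -31.1
```

Emit:
move_arm([
  [0, -0.5, -1, 0, 0],
  [0, -1.0, -2, 0, 0],
  [0, -1.5, -3.0, 0, 0],
  [0, -1.5, -3.0, 0, 0],
  [0, -1.5, -3.0, 0, 0],
])

```text
time: 17.05
tool_pos: [0.5702, -0.1275, 0.1894]
tcp_rot: [3.114, 0.393, -0.001]
wrist_force: [4.0, -6.6, -11.7]
width: 0.126
```

```bash
python3 -c "
from h import *
look('24',('top',))"
```

```text
t 17.05 pos [ 0.5702 -0.1275  0.1894] F [  4.   -6.6 -11.7] w 0.126 tilt from tcp 0.4682
top tilt 0.457  band n84 x 139.8 [133,148] y 28.1  white n230 x 149.5 [110,169] y 29.4  brown n337 x 144.2 [115,171] y -31.0
```

Emit:
move_arm([
  [0, -0.5, -1, 0, 0],
  [0, -1.0, -2, 0, 0],
  [0, -1.5, -3.0, 0, 0],
  [0, -1.5, -3.0, 0, 0],
  [0, -1.5, -3.0, 0, 0],
])

```text
time: 17.6
tool_pos: [0.5698, -0.1261, 0.1924]
tcp_rot: [3.114, 0.393, -0.001]
wrist_force: [3.1, -6.0, -12.6]
width: 0.123
```

```bash
python3 -c "
from h import *
look('25',('top',))"
```

```text
t 17.6 pos [ 0.5698 -0.1261  0.1924] F [  3.1  -6.  -12.6] w 0.123 tilt from tcp 0.4779
top tilt 0.468  band n88 x 139.5 [132,148] y 28.4  white n227 x 149.0 [110,168] y 29.2  brown n338 x 144.3 [114,171] y -31.1
```

Emit:
move_arm([
  [0, -0.5, -1, 0, 0],
  [0, -1.0, -2, 0, 0],
  [0, -1.6, -3.0, 0, 0],
  [0, -1.6, -3.0, 0, 0],
  [0, -1.6, -3.0, 0, 0],
])

```text
time: 18.15
tool_pos: [0.5694, -0.1247, 0.1954]
tcp_rot: [3.114, 0.393, -0.001]
wrist_force: [4.2, -7.0, -11.3]
width: 0.122
```

```bash
python3 -c "
from h import *
look('26',('top',))"
```

```text
t 18.15 pos [ 0.5694 -0.1247  0.1954] F [  4.2  -7.  -11.3] w 0.122 tilt from tcp 0.488
top tilt 0.475  band n86 x 139.8 [132,148] y 27.1  white n228 x 149.7 [111,168] y 29.4  brown n335 x 144.3 [114,171] y -31.4
```

Emit:
move_arm([
  [0, -0.5, -1, 0, 0],
  [0, -1.0, -2, 0, 0],
  [0, -1.5, -3.0, 0, 0],
  [0, -1.5, -3.0, 0, 0],
  [0, -1.5, -3.0, 0, 0],
])

```text
time: 18.7
tool_pos: [0.569, -0.1232, 0.1985]
tcp_rot: [3.114, 0.393, -0.001]
wrist_force: [4.3, -7.1, -10.7]
width: 0.122
```

```bash
python3 -c "
from h import *
look('27',('top',))"
```

```text
t 18.7 pos [ 0.569  -0.1232  0.1985] F [  4.3  -7.1 -10.7] w 0.122 tilt from tcp 0.4983
top tilt 0.485  band n85 x 139.8 [132,147] y 27.5  white n231 x 149.2 [110,168] y 29.1  brown n334 x 143.9 [114,171] y -31.4
```

Emit:
move_arm([
  [0, -0.5, -1, 0, 0],
  [0, -1.0, -2, 0, 0],
  [0, -1.5, -3.0, 0, 0],
  [0, -1.5, -3.0, 0, 0],
  [0, -1.5, -3.0, 0, 0],
])

```text
time: 19.25
tool_pos: [0.5687, -0.1217, 0.2014]
tcp_rot: [3.114, 0.393, -0.001]
wrist_force: [3.8, -6.7, -11.2]
width: 0.123
```

```bash
python3 -c "
from h import *
look('28',('top',))"
```

```text
t 19.25 pos [ 0.5687 -0.1217  0.2014] F [  3.8  -6.7 -11.2] w 0.123 tilt from tcp 0.5082
top tilt 0.498  band n87 x 139.5 [132,148] y 27.1  white n235 x 149.9 [110,169] y 29.4  brown n330 x 144.1 [115,171] y -31.0
```

Emit:
move_arm([
  [0, -0.5, -1, 0, 0],
  [0, -1.0, -2, 0, 0],
  [0, -1.5, -2.9, 0, 0],
  [0, -1.5, -2.9, 0, 0],
  [0, -1.5, -2.9, 0, 0],
])

```text
time: 19.8
tool_pos: [0.5683, -0.1202, 0.2043]
tcp_rot: [3.114, 0.393, -0.001]
wrist_force: [4.4, -6.5, -11.8]
width: 0.126
```

```bash
python3 -c "
from h import *
look('29',('top',))"
```

```text
t 19.8 pos [ 0.5683 -0.1202  0.2043] F [  4.4  -6.5 -11.8] w 0.126 tilt from tcp 0.5178
top tilt 0.505  band n87 x 139.4 [132,148] y 27.8  white n227 x 149.9 [110,169] y 29.3  brown n334 x 144.7 [115,171] y -31.1
```

Emit:
move_arm([
  [0, -0.5, -1, 0, 0],
  [0, -1.0, -2, 0, 0],
  [0, -1.6, -2.9, 0, 0],
  [0, -1.6, -2.9, 0, 0],
  [0, -1.6, -2.9, 0, 0],
])

```text
time: 20.35
tool_pos: [0.5679, -0.1187, 0.2071]
tcp_rot: [3.114, 0.393, -0.001]
wrist_force: [3.8, -6.4, -12.1]
width: 0.122
```

```bash
python3 -c "
from h import *
look('30',('top',))"
```

```text
t 20.35 pos [ 0.5679 -0.1187  0.2071] F [  3.8  -6.4 -12.1] w 0.122 tilt from tcp 0.5275
top tilt 0.518  band n84 x 136.0 [128,143] y 27.9  white n227 x 145.8 [106,164] y 29.3  brown n335 x 144.4 [115,172] y -30.8
```

The white pack has started to move: its band went from 139.4 to 136.0 mm. I'll hold here and watch.

Emit:
move_arm([
  [0, 0, 0, 0, 0],
  [0, 0, 0, 0, 0],
  [0, 0, 0, 0, 0],
])

```text
time: 20.7
tool_pos: [0.5679, -0.1187, 0.2071]
tcp_rot: [3.114, 0.393, -0.001]
wrist_force: [3.6, -7.1, -11.6]
width: 0.121
```

```bash
python3 -c "
from h import *
look('31',('top',))"
```

```text
t 20.7 pos [ 0.5679 -0.1187  0.2071] F [  3.6  -7.1 -11.6] w 0.121 tilt from tcp 0.5274
top tilt 0.515  band n83 x 106.7 [99,115] y 27.9  white n222 x 115.2 [76,135] y 29.3  brown n333 x 144.8 [115,172] y -31.1
```

Emit:
move_arm([
  [0, 0, 0, 0, 0],
  [0, 0, 0, 0, 0],
  [0, 0, 0, 0, 0],
])

```text
time: 21.05
tool_pos: [0.5679, -0.1187, 0.2072]
tcp_rot: [3.114, 0.393, -0.001]
wrist_force: [4.3, -6.2, -12.2]
width: 0.12
```

```bash
python3 -c "
from h import *
look('32',('top','scene'))
a=[cv2.imread(f'pics/{n}_32.png') for n in('scene','top')]
cv2.imwrite('pics/m32.png',np.vstack([np.hstack([cv2.resize(a[0][140:300,150:350],(400,320)),cv2.resize(a[1][100:260,140:340],(400,320))])]))
"
```

```text
t 21.05 pos [ 0.5679 -0.1187  0.2072] F [  4.3  -6.2 -12.2] w 0.12 tilt from tcp 0.5275
top tilt 0.513  band n76 x 67.5 [59,74] y 28.0  white n214 x 77.7 [37,95] y 28.2  brown n336 x 144.4 [114,171] y -31.1
scene tilt 0.558  band n60 x 68.3 [62,75] y 33.0  white n174 x 59.1 [40,97] y 31.4  brown n160 x 138.2 [115,170] y -27.0
```

View pics/m32.png

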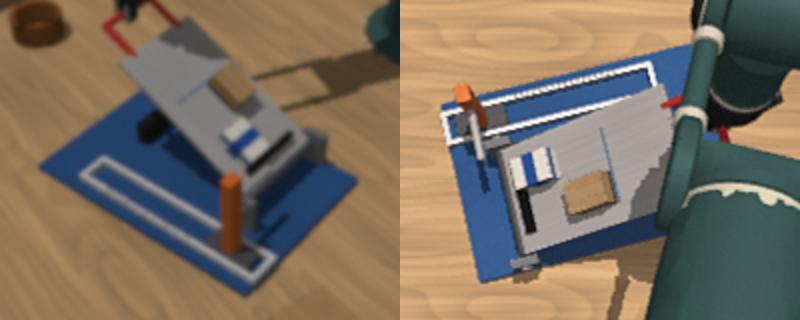

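The white pack is at the stop (67 mm, against a nominal 66) and the brown one hasn't moved. I'll release the bar now.

Emit:
move_arm([
  [0, 0, 0, 0, 15],
  [0, 0, 0, 0, 20],
  [0, 0, 0, 0, 30],
  [0, 0, 0, 0, 45],
  [0, 0, 0, 0, 45],
  [0, 0, 0, 0, 45],
  [0, 2, -10, 0, 45],
  [0, 2, -30, 0, 45],
  [0, 2, -60, 0, 45],
  [0, 2, -90, 0, 45],
  [0, 2, -90, 0, 45],
])

```text
time: 22.25
tool_pos: [0.5714, -0.1198, 0.3052]
tcp_rot: [3.113, 0.392, 0.015]
wrist_force: [-0.8, -0.2, 0.7]
width: 0.447
```

```bash
python3 -c "
from h import *
look('33',('top','scene'))
for t in(.51,.52,.53,.54): print(t,(60*np.cos(t)-10)/np.sin(t))
s=(.060*np.cos(.527)-.010)/np.sin(.527)
o=HIN+.0028*TX+.145*TY
for n in('scene','top'):
  c=pickle.load(open(f'{n}_33.pkl','rb')); P=cloud(c); H,S,V=[cv2.cvtColor(c['pixels'],cv2.COLOR_RGB2HSV)[...,i].astype(int) for i in range(3)]
  Q=P-o; x=Q@TX;y=Q@TY
  m=(abs(x)<.12)&(abs(y)<.03)&(P[...,2]>.13)&(H>=4)&(H<15)&(S>150)
  print(n,m.sum(),np.percentile(x[m],[1,50,99]),np.percentile(y[m],[1,50,99]),np.percentile(P[m][:,2],99))
  m=(abs(x)<.12)&(abs(y)<.09)&(y<-.02)&(P[...,2]>.105)&(P[...,2]<.13)
  print('nose',m.sum(),np.percentile(x[m],[1,50,99]),np.percentile(y[m],[1,50,99]),np.median(P[m][:,2]))
m=o-.018*TX; rel([m[0],m[1],.3])
print('touch at x',s)
"
```

```text
t 22.25 pos [ 0.5714 -0.1198  0.3052] F [-0.8 -0.2  0.7] w 0.447 tilt from tcp 0.9135
top tilt 0.509  band n78 x 65.9 [59,75] y 27.1  white n213 x 76.9 [37,96] y 27.5  brown n337 x 144.1 [115,171] y -31.2
scene tilt 0.583  band n58 x 68.9 [63,75] y 33.5  white n155 x 58.1 [40,97] y 31.0  brown n39 x 125.7 [117,157] y -30.6
0.51 86.78132938241286
0.52 84.6665977900072
0.53 82.62249158747514
0.54 80.64504635926005
scene 113 [-0.03155433 -0.02503754 -0.01169497] [-0.00996221  0.00707711  0.01532429] 0.16238514681755498
nose 201 [-0.02740655  0.08899757  0.11849919] [-0.08958887 -0.07011505 -0.02308473] 0.11771630507471631
top 89 [-0.0287405  -0.01837821 -0.01111631] [-0.01331837 -0.00419403  0.0110961 ] 0.1631913548232397
nose 212 [-0.02708931  0.08380953  0.11911965] [-0.08943272 -0.07223381 -0.02219163] 0.11802394814354239
t 22.35 pos [ 0.5692 -0.1193  0.3001] F [ 0.3 -0.  -0.2] w 0.454 tilt axes z [ 0.003 -0.001 -1.   ]
shift mm [ 141.1 -315.3    0. ] turn -0.0
touch at x 0.0832285494641722
```

Emit:
move_arm([
  [18, -40, 0, 0, 55],
  [36, -80, 0, 0, 55],
  [54, -120, 0, 0, 55],
  [72, -160, 0, 0, 55],
  [90, -200, 0, 0, 55],
  [108, -240, 0, 0, 55],
  [126, -280, 0, 0, 55],
  [136, -303, 0, 0, 55],
  [141, -317, 20, 0, 55],
  [141, -317, 60, 0, 55],
  [141, -317, 90, 0, 55],
  [141, -317, 90, 0, 55],
  [141, -317, 90, 0, 55],
])

```text
time: 23.65
tool_pos: [0.6255, 0.2227, 0.2068]
tcp_rot: [3.116, 0.392, -0.006]
wrist_force: [0.7, 0.5, -0.1]
width: 0.551
```

```bash
python3 -c "
from h import *
o=HIN+.0028*TX+.145*TY; m=o-.0205*TX; rel([m[0],m[1],.121])
for n in('scene','top','wrist'): grab(n,'34')
a=[cv2.imread(f'pics/{n}_34.png') for n in('scene','wrist')]
cv2.imwrite('pics/m34.png',np.hstack([cv2.resize(a[0][140:300,150:350],(400,320)),cv2.resize(a[1],(400,320))]))
"
```

```text
t 23.65 pos [0.6255 0.2227 0.2068] F [ 0.7  0.5 -0.1] w 0.551 tilt axes z [-0.004 -0.001 -1.   ]
shift mm [ 2.2 -0.5 85.8] turn 0.0
```

View pics/m34.png

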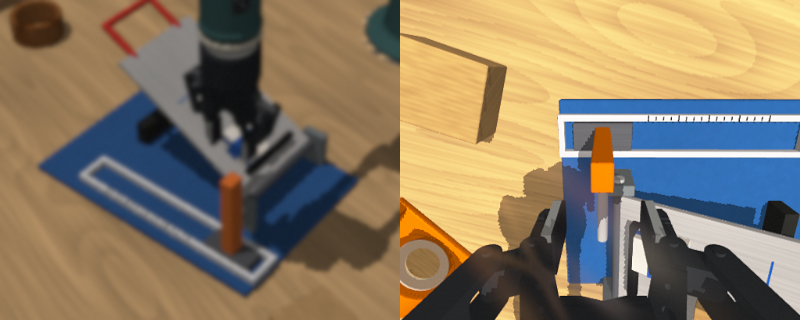

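```bash
python3 -c "
from h import *
o=HIN+.0028*TX+.145*TY
c=pickle.load(open('wrist_34.pkl','rb')); P=cloud(c); H,S,V=[cv2.cvtColor(c['pixels'],cv2.COLOR_RGB2HSV)[...,i].astype(int) for i in range(3)]
Q=P-o; x=Q@TX;y=Q@TY
m=(abs(x)<.12)&(abs(y)<.04)&(P[...,2]>.15)&(P[...,2]<.17)&(H>=4)&(H<18)&(S>150)
print(m.sum(),np.percentile(x[m],[1,50,99]),np.percentile(y[m],[1,50,99]),np.percentile(P[m][:,2],50))
"
```

```text
1130 [-0.03052606 -0.02128527 -0.01144635] [-0.01128132  0.00226123  0.01326389] 0.15915607262870468
```

The wrist camera puts the post top at the same place, at 159 mm height. I'm going down to grip it.

Emit:
move_arm([
  [2.5, -1, 20, 0, 55],
  [2.5, -1, 45, 0, 55],
  [2.5, -1, 65, 0, 55],
  [2.5, -1, 78, 0, 55],
  [2.5, -1, 85, 0, 55],
  [2.5, -1, 85, 0, 55],
  [2.5, -1, 85, 0, 10],
  [2.5, -1, 85, 0, 10],
  [2.5, -1, 85, 0, 10],
  [2.5, -1, 85, 0, 10],
], newtons=25)

```text
time: 24.8
tool_pos: [0.6298, 0.2248, 0.1251]
tcp_rot: [-3.117, -0.392, -0.004]
wrist_force: [0.6, -0.3, 5.1]
width: 0.234
```

```bash
python3 -c "
from h import *
o=HIN+.0028*TX+.145*TY; s=bot.read_state(); Q=s['tool_pos']-o
print(Q@TX,Q@TY,s['tool_pos'],s['wrist_force'],s['width'],s['wrist_force']@TX,s['wrist_force']@TY)
for n in('scene','wrist'): grab(n,'35')
a=[cv2.imread(f'pics/{n}_35.png') for n in('scene','wrist')]
cv2.imwrite('pics/m35.png',np.hstack([cv2.resize(a[0][140:300,150:350],(400,320)),cv2.resize(a[1],(400,320))]))
"
```

```text
-0.02095947850689512 0.0028835180453937255 [0.62982586 0.22477129 0.12507344] [ 0.58281291 -0.27806784  5.05081762] 0.23365044578767377 0.4138390716926021 0.49571144549989726
```

View pics/m35.png

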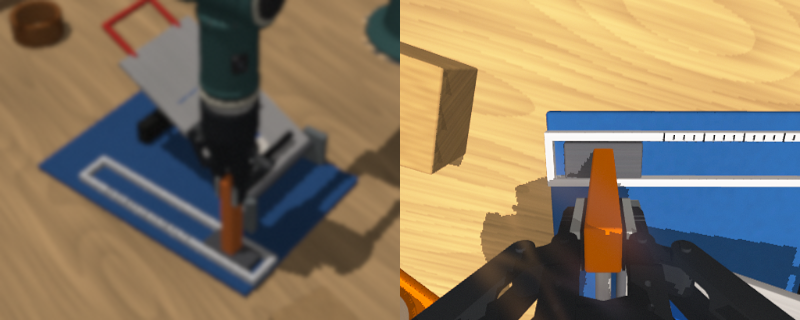

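Emit:
move_arm([
  [0, 2, -2, 0, 10],
  [0, 6, -2, 0, 10],
  [0, 11, -2, 0, 10],
  [0, 17, -2, 0, 10],
  [0, 23, -2, 0, 10],
  [0, 29, -2, 0, 10],
  [0, 35, -2, 0, 10],
  [0, 41, -2, 0, 10],
  [0, 47, -2, 0, 10],
  [0, 53, -2, 0, 10],
  [0, 59, -2, 0, 10],
  [0, 65, -2, 0, 10],
  [0, 71, -2, 0, 10],
  [0, 76, -2, 0, 10],
  [0, 80, -2, 0, 10],
  [0, 83, -2, 0, 10],
  [0, 85, -2, 0, 10],
  [0, 85, -2, 0, 10],
])

```text
time: 26.7
tool_pos: [0.6497, 0.142, 0.1254]
tcp_rot: [3.117, 0.392, -0.0]
wrist_force: [-0.3, 0.6, -3.4]
width: 0.23
```

```bash
cat >> h.py <<'E'
def mk(tag=None):
    o=HIN+.0028*TX+.145*TY; s=bot.read_state(); Q=s['tool_pos']-o
    print('t',round(s['time'],2),'x',round(Q@TX,4),'y',round(Q@TY,4),'z',round(s['tool_pos'][2],4),'w',round(s['width'],3),'Fx',round(s['wrist_force']@TX,1),'Fy',round(s['wrist_force']@TY,1),'Fz',round(s['wrist_force'][2],1))
E
python3 -c "
from h import *
mk(); grab('top','36');mk();grab('scene','36')
a=[cv2.imread(f'pics/{n}_36.png') for n in('scene','top')]
cv2.imwrite('pics/m36.png',np.hstack([cv2.resize(a[0][140:300,150:350],(400,320)),cv2.resize(a[1][100:260,140:340],(400,320))]))
"
```

```text
t 26.7 x 0.0642 y 0.0016 z 0.1254 w 0.23 Fx -0.7 Fy -0.1 Fz -3.4
t 26.75 x 0.064 y 0.0017 z 0.1254 w 0.231 Fx 0.2 Fy 1.1 Fz -3.1
```

View pics/m36.png

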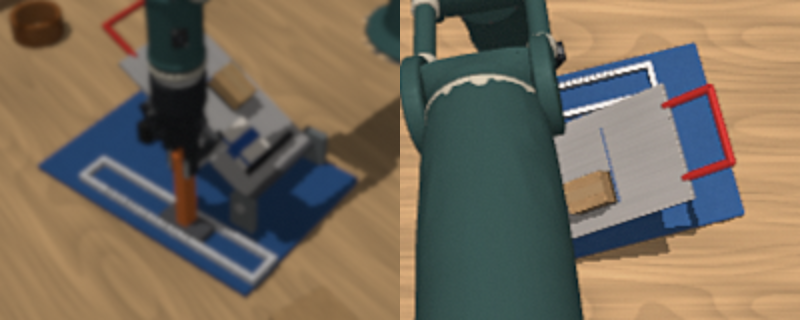

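Emit:
move_arm([
  [0, 0, 0.7, 0, 10],
  [0, 2, 0.7, 0, 10],
  [0, 5, 0.7, 0, 10],
  [0, 8, 0.7, 0, 10],
  [0, 10, 0.7, 0, 10],
  [0, 12, 0.7, 0, 10],
  [0, 12, 0.7, 0, 10],
])

```text
time: 27.5
tool_pos: [0.6531, 0.1303, 0.1251]
tcp_rot: [3.117, 0.392, 0.001]
wrist_force: [0.1, -0.1, -0.7]
width: 0.229
```

```bash
python3 -c "
from h import *
mk()"
```

```text
t 27.5 x 0.0764 y 0.002 z 0.1251 w 0.229 Fx 0.2 Fy 0.1 Fz -0.7
```

Emit:
move_arm([
  [0, 0.5, 0, 0, 10],
  [0, 1, 0, 0, 10],
  [0, 1.5, 0, 0, 10],
  [0, 2, 0, 0, 10],
  [0, 2, 0, 0, 10],
])

```text
time: 28.0
tool_pos: [0.6534, 0.1288, 0.1251]
tcp_rot: [-3.117, -0.392, -0.001]
wrist_force: [-1.3, 2.3, 2.0]
width: 0.227
```

```bash
python3 -c "
from h import *
mk()"
```

```text
t 28.0 x 0.0778 y 0.002 z 0.1251 w 0.227 Fx -2.6 Fy -0.7 Fz 2.0
```

Emit:
move_arm([
  [0, 0.5, 0, 0, 10],
  [0, 0.5, 0, 0, 10],
  [0, 0.5, 0, 0, 10],
])

```text
time: 28.3
tool_pos: [0.6536, 0.1283, 0.1251]
tcp_rot: [-3.117, -0.392, -0.001]
wrist_force: [-0.5, 2.4, 2.3]
width: 0.231
```

```bash
python3 -c "
from h import *
mk(); grab('wrist','37'); mk()"
```

```text
t 28.3 x 0.0784 y 0.002 z 0.1251 w 0.231 Fx -2.5 Fy 0.1 Fz 2.3
t 28.35 x 0.0784 y 0.002 z 0.1251 w 0.233 Fx -1.1 Fy 0.7 Fz 2.6
```

View pics/wrist_37.png

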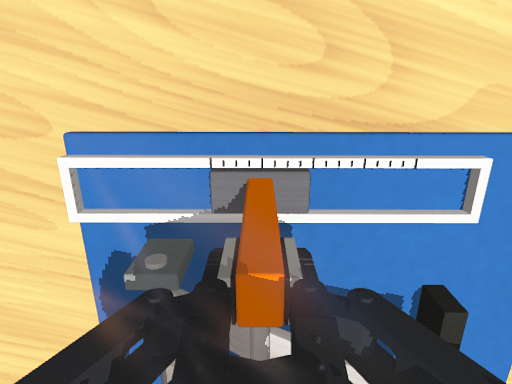

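The foot is still sliding, and the 2.5 N is friction. I'll creep on.

Emit:
move_arm([
  [0, 0.5, -0.3, 0, 10],
  [0, 1, -0.3, 0, 10],
  [0, 1, -0.3, 0, 10],
])

```text
time: 28.65
tool_pos: [0.6537, 0.1271, 0.1251]
tcp_rot: [3.117, 0.392, 0.0]
wrist_force: [-0.6, 2.1, 1.7]
width: 0.23
```

```bash
python3 -c "
from h import *
mk()"
```

```text
t 28.65 x 0.0796 y 0.0018 z 0.1251 w 0.23 Fx -2.2 Fy -0.0 Fz 1.7
```

Emit:
move_arm([
  [0, 0.5, 0, 0, 10],
  [0, 1, 0, 0, 10],
  [0, 1, 0, 0, 10],
])

```text
time: 28.95
tool_pos: [0.6539, 0.1262, 0.1251]
tcp_rot: [3.117, 0.392, 0.0]
wrist_force: [0.2, 1.4, 2.3]
width: 0.233
```

```bash
python3 -c "
from h import *
mk()"
```

```text
t 28.95 x 0.0805 y 0.0018 z 0.1251 w 0.233 Fx -1.3 Fy 0.5 Fz 2.3
```

Emit:
move_arm([
  [0, 0.5, 0, 0, 10],
  [0, 1, 0, 0, 10],
  [0, 1, 0, 0, 10],
])

```text
time: 29.25
tool_pos: [0.6541, 0.1252, 0.1251]
tcp_rot: [3.117, 0.392, -0.0]
wrist_force: [0.4, 1.8, 2.2]
width: 0.229
```

```bash
python3 -c "
from h import *
mk()"
```

```text
t 29.25 x 0.0815 y 0.0018 z 0.1251 w 0.229 Fx -1.6 Fy 0.9 Fz 2.2
```

Emit:
move_arm([
  [0, 0.5, 0, 0, 10],
  [0, 1, 0, 0, 10],
  [0, 1, 0, 0, 10],
])

```text
time: 29.55
tool_pos: [0.6544, 0.1242, 0.1251]
tcp_rot: [3.117, 0.392, -0.0]
wrist_force: [-0.9, 1.6, 1.6]
width: 0.227
```

```bash
python3 -c "
from h import *
mk()"
```

```text
t 29.55 x 0.0825 y 0.0018 z 0.1251 w 0.227 Fx -1.7 Fy -0.5 Fz 1.6
```

Emit:
move_arm([
  [0, 0.5, 0, 0, 10],
  [0, 1, 0, 0, 10],
  [0, 1, 0, 0, 10],
])

```text
time: 29.85
tool_pos: [0.6546, 0.1233, 0.1251]
tcp_rot: [3.117, 0.392, 0.0]
wrist_force: [0.2, 1.7, 2.4]
width: 0.23
```

```bash
python3 -c "
from h import *
mk()"
```

```text
t 29.85 x 0.0835 y 0.0018 z 0.1251 w 0.23 Fx -1.6 Fy 0.6 Fz 2.4
```

Emit:
move_arm([
  [0, 0.5, 0, 0, 10],
  [0, 1, 0, 0, 10],
  [0, 1, 0, 0, 10],
])

```text
time: 30.15
tool_pos: [0.6549, 0.1223, 0.1251]
tcp_rot: [3.117, 0.392, 0.0]
wrist_force: [-0.2, 1.7, 2.5]
width: 0.226
```

```bash
python3 -c "
from h import *
mk()"
```

```text
t 30.15 x 0.0845 y 0.0018 z 0.1251 w 0.226 Fx -1.7 Fy 0.2 Fz 2.5
```

Emit:
move_arm([
  [0, 0.5, 0, 0, 10],
  [0, 1, 0, 0, 10],
  [0, 1, 0, 0, 10],
])

```text
time: 30.45
tool_pos: [0.6552, 0.1213, 0.1251]
tcp_rot: [3.117, 0.392, 0.0]
wrist_force: [-1.4, 1.9, 3.4]
width: 0.227
```

```bash
python3 -c "
from h import *
mk()"
```

```text
t 30.45 x 0.0856 y 0.0018 z 0.1251 w 0.227 Fx -2.2 Fy -0.9 Fz 3.4
```

Emit:
move_arm([
  [0, 0.5, 0, 0, 10],
  [0, 1, 0, 0, 10],
  [0, 1, 0, 0, 10],
])

```text
time: 30.75
tool_pos: [0.6554, 0.1204, 0.1251]
tcp_rot: [3.117, 0.392, 0.0]
wrist_force: [-0.6, 1.1, 2.9]
width: 0.231
```

```bash
python3 -c "
from h import *
mk(); grab('scene','38'); c=grab('top','38')
a=cv2.imread('pics/scene_38.png'); cv2.imwrite('pics/m38.png',cv2.resize(a[160:280,180:320],(700,600),interpolation=cv2.INTER_CUBIC))"
```

```text
t 30.75 x 0.0865 y 0.0018 z 0.1251 w 0.231 Fx -1.2 Fy -0.3 Fz 2.9
```

View pics/m38.png

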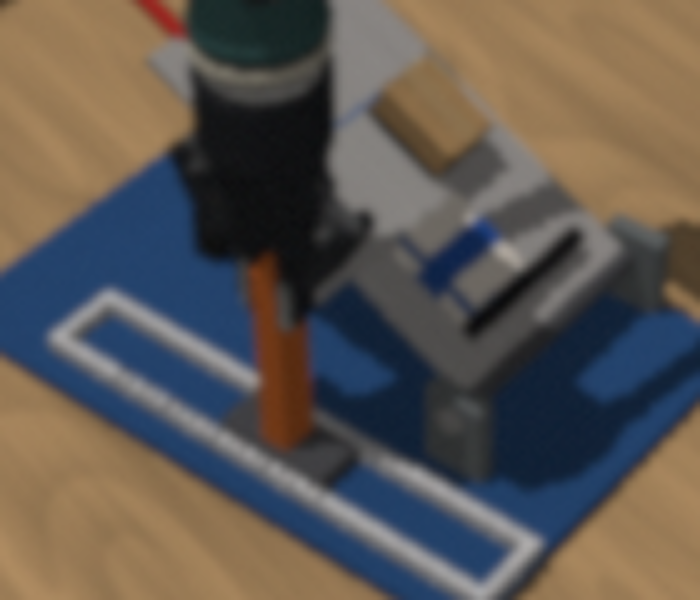

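Emit:
move_arm([
  [0, 0.5, -0.4, 0, 10],
  [0, 1, -0.4, 0, 10],
  [0, 1, -0.4, 0, 10],
])

```text
time: 31.15
tool_pos: [0.6554, 0.1195, 0.1251]
tcp_rot: [-3.117, -0.392, 0.001]
wrist_force: [0.8, 1.6, 0.2]
width: 0.23
```

```bash
python3 -c "
from h import *
mk()"
```

```text
t 31.15 x 0.0874 y 0.0016 z 0.1251 w 0.23 Fx -1.4 Fy 1.2 Fz 0.2
```

Emit:
move_arm([
  [0, 0.5, 0, 0, 10],
  [0, 1, 0, 0, 10],
  [0, 1, 0, 0, 10],
])

```text
time: 31.45
tool_pos: [0.6555, 0.119, 0.1252]
tcp_rot: [-3.116, -0.392, 0.001]
wrist_force: [-0.8, 5.1, -0.7]
width: 0.235
```

```bash
python3 -c "
from h import *
mk()"
```

```text
t 31.45 x 0.0879 y 0.0016 z 0.1252 w 0.235 Fx -5.1 Fy 0.5 Fz -0.7
```

Emit:
move_arm([
  [0, 0.4, 0, 0, 10],
  [0, 0.4, 0, 0, 10],
])

```text
time: 31.65
tool_pos: [0.6556, 0.1187, 0.1252]
tcp_rot: [-3.116, -0.392, 0.001]
wrist_force: [0.3, 5.4, -0.2]
width: 0.234
```

```bash
python3 -c "
from h import *
mk();look('39',('top','scene'));mk()
c=pickle.load(open('scene_39.pkl','rb'));a=cv2.imread('pics/scene_39.png'); cv2.imwrite('pics/m39.png',cv2.resize(a[160:280,180:320],(700,600),interpolation=cv2.INTER_CUBIC))"
```

```text
t 31.65 x 0.0882 y 0.0016 z 0.1252 w 0.234 Fx -5.2 Fy 1.6 Fz -0.2
t 31.65 pos [0.6556 0.1187 0.1252] F [ 0.3  5.4 -0.2] w 0.234 tilt from tcp 0.2655
top tilt 0.499  brown n172 x 160.7 [145,172] y -31.7
scene tilt 0.347  band n25 x 60.9 [55,69] y 49.6  white n345 x 179.6 [48,215] y -17.6  brown n31 x 122.7 [108,155] y -8.8
t 31.75 x 0.0882 y 0.0016 z 0.1252 w 0.227 Fx -5.5 Fy 0.3 Fz -0.1
```

Emit:
move_arm([
  [0, 0.5, 0, 0, 10],
  [0, 0.5, 0, 0, 10],
])

```text
time: 31.95
tool_pos: [0.6557, 0.1185, 0.1253]
tcp_rot: [-3.116, -0.391, 0.001]
wrist_force: [0.1, 5.9, -0.1]
width: 0.231
```

```bash
python3 -c "
from h import *
mk();grab('wrist','40');mk()"
```

```text
t 31.95 x 0.0884 y 0.0017 z 0.1253 w 0.231 Fx -5.7 Fy 1.5 Fz -0.1
t 32.0 x 0.0884 y 0.0017 z 0.1253 w 0.233 Fx -5.9 Fy 0.6 Fz -0.6
```

View pics/wrist_40.png

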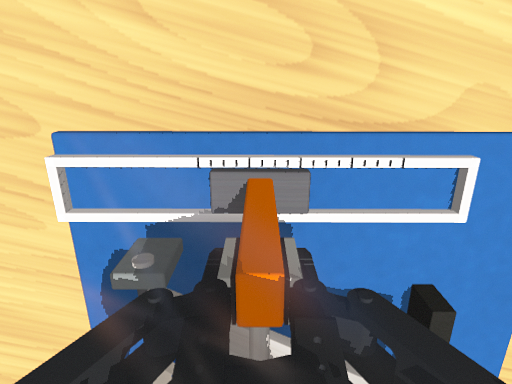

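Contact is firm: Fx went from -1.4 N while sliding to -5.9 N, and the marker hardly advances now. I'll ease the push off slightly, then let go.

Emit:
move_arm([
  [0, -0.5, 0, 0, 10],
  [0, -0.9, 0.2, 0, 10],
  [0, -0.9, 0.2, 0, 10],
])

```text
time: 32.3
tool_pos: [0.6557, 0.1187, 0.1253]
tcp_rot: [-3.117, -0.392, 0.0]
wrist_force: [-1.1, 4.8, 0.1]
width: 0.231
```

```bash
python3 -c "
from h import *
mk()"
```

```text
t 32.3 x 0.0882 y 0.0017 z 0.1253 w 0.231 Fx -4.9 Fy 0.1 Fz 0.1
```

Emit:
move_arm([
  [0, -0.4, 0.2, 0, 10],
  [0, -0.4, 0.4, 0, 10],
])

```text
time: 32.5
tool_pos: [0.6558, 0.1188, 0.1252]
tcp_rot: [3.117, 0.392, -0.0]
wrist_force: [-1.4, 3.8, 3.1]
width: 0.226
```

```bash
python3 -c "
from h import *
mk()"
```

```text
t 32.5 x 0.0881 y 0.0017 z 0.1252 w 0.226 Fx -4.0 Fy -0.4 Fz 3.1
```

Emit:
move_arm([
  [0, 0, 0, 0, 26],
  [0, 0, 0, 0, 30],
  [0, 0, 0, 0, 35],
  [0, 0, 0, 0, 42],
  [0, 0, 0, 0, 50],
  [0, 0, 0, 0, 50],
  [0, 0, 0, 0, 50],
  [0, 0, -8, 0, 50],
  [0, 0, -25, 0, 50],
  [0, 0, -50, 0, 50],
  [0, 0, -90, 0, 50],
  [0, 0, -140, 0, 50],
  [0, 0, -180, 0, 50],
  [0, 0, -180, 0, 50],
])

```text
time: 33.9
tool_pos: [0.6597, 0.1195, 0.3166]
tcp_rot: [-3.117, -0.393, -0.027]
wrist_force: [0.6, -0.3, 0.8]
width: 0.503
```

```bash
python3 -c "
from h import *
mk()
look('41',('top','scene'))
grab('wrist','41')
o=HIN+.0028*TX+.145*TY
for n in('wrist','scene','top'):
  c=pickle.load(open(f'{n}_41.pkl','rb')); P=cloud(c); H,S,V=[cv2.cvtColor(c['pixels'],cv2.COLOR_RGB2HSV)[...,i].astype(int) for i in range(3)]
  Q=P-o; x=Q@TX;y=Q@TY
  m=(abs(x-.09)<.06)&(abs(y)<.04)&(P[...,2]>.13)&(P[...,2]<.17)&(H>=4)&(H<18)&(S>150)
  if m.sum()>10: print(n,m.sum(),np.percentile(x[m],[1,50,99]),np.percentile(y[m],[1,50,99]),np.percentile(P[m][:,2],90))
a=[cv2.imread(f'pics/{n}_41.png') for n in('scene','wrist')]
cv2.imwrite('pics/m41.png',np.hstack([cv2.resize(a[0][160:280,180:320],(400,343),interpolation=cv2.INTER_CUBIC),cv2.resize(a[1],(400,343))]))
"
```

```text
t 33.9 x 0.0884 y 0.0058 z 0.3166 w 0.503 Fx 0.4 Fy 0.5 Fz 0.8
t 33.9 pos [0.6597 0.1195 0.3166] F [ 0.6 -0.3  0.8] w 0.503 tilt from tcp 0.9706
top tilt 0.502  brown n211 x 157.0 [138,172] y -31.9
scene tilt 0.447  band n64 x 64.2 [58,71] y 37.5  white n38 x 89.9 [84,95] y 34.4  brown n147 x 132.3 [112,165] y -19.6
wrist 519 [0.07862825 0.08725764 0.09682629] [-0.01242263  0.00147037  0.01232181] 0.16019276336463736
scene 109 [0.07675053 0.08168178 0.09650608] [-0.01254721  0.00276956  0.01426342] 0.16056697755740781
```

View pics/m41.png

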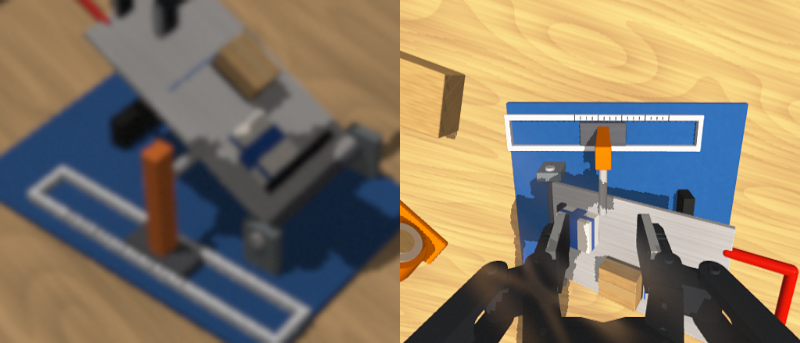

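Emit:
move_arm([
  [20, -40, -10, 0, 50],
  [40, -80, -20, 0, 50],
  [60, -120, -20, 0, 50],
  [60, -160, -20, 0, 50],
  [60, -190, -20, 0, 50],
  [60, -190, -20, 0, 50],
  [60, -190, -20, 0, 50],
  [60, -190, -20, 0, 50],
])

```text
time: 34.85
tool_pos: [0.6666, 0.3168, 0.3236]
tcp_rot: [3.116, 0.391, -0.003]
wrist_force: [-0.1, 0.3, 0.2]
width: 0.502
```

```bash
python3 -c "
from h import *
look('42',('top','scene'))
grab('wrist','42')
o=HIN+.0028*TX+.145*TY
for n in('wrist','scene','top'):
  c=pickle.load(open(f'{n}_42.pkl','rb')); P=cloud(c); H,S,V=[cv2.cvtColor(c['pixels'],cv2.COLOR_RGB2HSV)[...,i].astype(int) for i in range(3)]
  Q=P-o; x=Q@TX;y=Q@TY
  m=(abs(x-.09)<.06)&(abs(y)<.04)&(P[...,2]>.13)&(P[...,2]<.17)&(H>=4)&(H<18)&(S>150)
  if m.sum()>10: print(n,m.sum(),np.percentile(x[m],[1,50,99]),np.percentile(y[m],[1,50,99]),np.percentile(P[m][:,2],90))
a=[cv2.imread(f'pics/{n}_42.png') for n in('scene','top')]
cv2.imwrite('pics/m42.png',np.hstack([cv2.resize(a[0][160:280,180:320],(400,343),interpolation=cv2.INTER_CUBIC),cv2.resize(a[1][100:260,150:337],(400,343),interpolation=cv2.INTER_CUBIC)]))
"
```

```text
t 34.85 pos [0.6666 0.3168 0.3236] F [-0.1  0.3  0.2] w 0.502 tilt from tcp 1.008
top tilt 0.507  band n77 x 66.5 [59,74] y 26.8  white n212 x 77.0 [37,95] y 28.3  brown n336 x 144.1 [114,172] y -31.0
scene tilt 0.513  band n63 x 66.9 [61,73] y 31.6  white n158 x 57.3 [38,93] y 34.8  brown n27 x 119.3 [113,170] y -28.7
wrist 847 [0.07676579 0.08194582 0.09628525] [-0.01147758  0.00316823  0.01245778] 0.16011057265452616
scene 110 [0.07717542 0.08158657 0.09469332] [-0.01202241  0.00435869  0.01386559] 0.16104079629847629
top 82 [0.0792566  0.08853371 0.09732469] [-0.01448137 -0.00598689  0.01135864] 0.16093741480146964
```

View pics/m42.png

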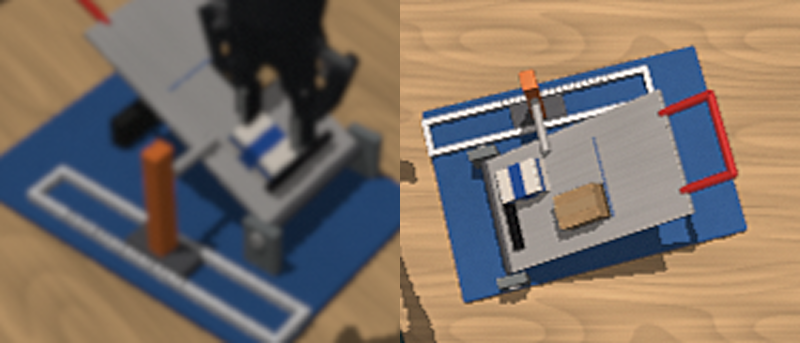

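View pics/wrist_42.png

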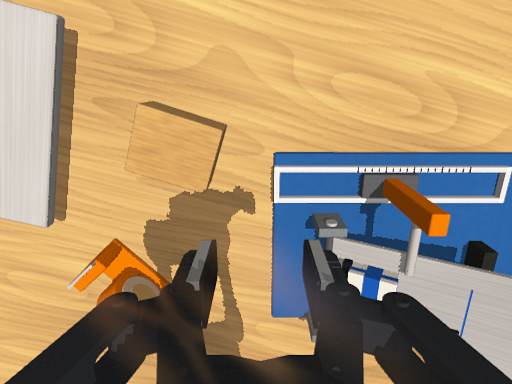

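```bash
python3 -c "
from h import *
print(bot.finish_job())"
```

```text
the job is handed in; nothing more can be done
None
```

The white pack slipped and slid to the stop, the plate was left standing at that angle, and the marker was left touching it. I handed the job in at about 35 s of the 72 s allowed.

**Raising the plate:** I pinched the red bar and raised it in steps of 0.01 rad, checking the packs with the top camera after each step except twice between 0.27 and 0.305 rad. There I had already queued the next step. The white pack began to slide at about 0.527 rad by arm position, and 0.51 to 0.52 rad by the top camera. I stopped there, waited until it reached the stop, and let go of the bar.

**Setting the marker:** I slid the orange marker along its channel until the force rose from about 1.5 N of sliding friction to nearly 6 N and it stopped advancing. I then eased the push to about 4 N and released it there.

**Last checks:**
- **White pack:** its centre is 66 to 67 mm from the hinge, against a nominal 66 mm at the stop.
- **Brown pack:** it has not moved, at 144 mm by the top camera, as before the slip.
- **Plate:** it is still standing, at 0.507 rad (top camera) and 0.513 rad (scene camera).
- **Marker:** its post stands upright 87 to 88 mm from the hinge, which geometrically means a tilt of about 0.505 rad.
- **Bystanders:** the arm was kept clear of the dispenser, tape roll and carton. I did not re-measure their positions.

**Disagreements:**
- The arm-based angle (0.527 rad) is about 0.02 rad above the camera and marker readings, probably from a few millimetres of error in the bar height or hinge estimate.
- The scene camera gave wrong tilt readings (0.35 to 0.58 rad) while the plate was being raised or the arm blocked its view. I relied on the top camera.
- The nose contact was confirmed by force before release. The cameras are too coarse to show a gap under 1 mm afterwards.

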